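# Slide the heavy battery pack into its charging bay and start the charge

### The arm

A 6-joint arm with a two-finger parallel gripper is mounted at the origin on the work surface. World frame = base frame: x ahead of the robot, y to its left, z up, the work surface at z = 0. Lengths are in m, angles in rad, forces in N, time in s.
With the tool pointing down it reaches from about 0.275 to 0.75 m from the base axis. Payload 10.2 kg.
Tool frame: the origin (TCP) lies at the very end of the fingers, on their centre line; the grasp point (between the pads) lies 19 mm behind it; x points along the fingers, y is the direction in which the jaws open and shut, and the axes are right-handed (so a half turn about x gives the same grasp; the last joint's range is limited). The gripper opens to 88 mm and grips with 3 to 60 N. Pads are 18 mm wide; open, the fingers measure 123 mm over their backs; the gripper's body (75 mm by 187 mm) begins 45 mm behind the grasp point.
Start: joints at [1.047, 0.313, 1.498, -0, 1.331, -0.223], TCP at [0.156, 0.501, 0.239] pointing down, gripper open.
Joint ranges: [-2.94, 2.94], [-0.97, 2.17], [0.19, 2.56], [-1.23, 4.37], [0.02, 3.11], [-2.88, 2.88]. Speed limits (rad/s): [2.39, 2.39, 3.01, 3.14, 3.14, 3.14].

### API

Orientations are given as a unit quaternion [w, x, y, z].
In Python, from bench import manip gives the robot as it stands. The module is installed in compiled form; this text tells all that it offers.
- The arm moves only by the tool arm_command, never from a script. Its argument "moves" is a list of rows, each a list of 3 entries, a list of its own where there are three numbers: the shift along the world's x, y, z in m, then the turn, a rotation vector about the world's x, y, z in rad, then the closure, from -1 (fully open) to 1 (shut). A call has 1 to 10 rows; each row shifts and turns the pose as measured when the row begins; what a row does not reach is not made up. A row lasts 1/8 s, in which the tool goes at most 62.5 mm and 10.7 degrees, less where a joint would pass 70% of its speed; a pose out of reach is approached as far as the arm can. A call is refused whole if a number of a shift passes 0.0625 or a number of a turn 0.188, either way. A call with a gripper value outside its range is refused whole. The fingers move at their own pace and stop on an object; "newtons" is the grip in N (left out, the last holds). Time passes only in rows, so rows that do not move let the fingers close. It gives the time, the measured TCP pose, the force and the opening at its end, in the units of the state.
- manip.sense(): the state, without advancing time (a new reading comes with each control period).
- manip.capture(name): name is "scene" or "top" or "wrist"; returns the picture (384x512x3 uint8, red, green, blue); there is no depth.
- manip.camera_info(name): a dict with "K" (3x3 intrinsics, pixels), "camera_from_world" (4x4, takes a point from world to camera coordinates). Camera axes: x right, y down, z forward; pixel columns grow to the right and rows downward; lengths in m; the calibration is good to about 2 mm. A picture is of the moment at which its call begins: read the wrist's pose just before it. camera_info takes no time and is no camera call; for the wrist camera it gives the pose at the moment of the call.
- manip.finish_job(): hands the job in, once; it reports no verdict.
Trained networks look in the newest picture that a camera, given by its name, has taken for a name from the list of things; names that differ only in an ending like _2 or _b are one class to them, and where a whole thing is asked for, a point or a joint stands for the part that bears it (a point fixed in the world has none). Each returns a list of dicts, best first, with "p" (0 to 1); they miss things now and then, are a little off and sometimes report something else, mostly with a low value. They report only what shows in the picture. A call takes as long as a camera call. They do not tell look-alikes from the thing itself.
- manip.trace(camera, target): "pixels" (384x512 bool, what is visible of it) and "bbox" ([left, top, right, bottom] in pixels, round what is visible of it).
The state is a dict: "t": time; "qpos": joint angles; "qd": joint speeds; "joint_torque": joint torques, N m; "eef_pos": TCP position; "eef_rot": TCP orientation; "force": force on the tool from outside, world axes, zero at the start; "moment": the same for the moment, N m; "gripper_width": opening from 0.0 (shut) to 1.0 (fully open).
Only numpy, scipy, OpenCV 4.12 (cv2) and the standard library are available. Lean on these libraries where they do the work, as an engineer would, in place of code of your own. Each camera call takes 0.05 s, during which the arm holds its last target. There are 200 camera calls.

### The job

Push the heavy battery pack across the bench, low down near its base so that it slides without tipping, into the charging bay until it stands square and fully home against the back stop. Then press the charger's start button all the way down and let it come back up. Do not lift the pack or touch its carrying handle, do not press the button before the pack is home, and leave the other things on the bench where they are.

Things in the scene. Friction and masses are not known exactly. Their poses are not given: they have to be found in the camera images.
- pack: Heavy box of smooth grey enamel with black bands round foot and top, loose: 100 mm deep (x), 130 wide (y), 100 high, 1.0-1.7 kg, on two grippy rubber runners 6 mm high whose outer edges lie 30 mm from its middle: pushed above about 40 mm it may tip. Origin: centre of its underside; its -x face is to be pushed. Starts 120-160 mm short of home, up to 20 mm aside, turned up to 0.2 rad from the bay.
- handle: The pack's black carrying handle, a 12 mm round bar bent into an arch along the pack's y, 90 mm long, 38 mm high, fixed on the middle of its top; origin at the middle of the pack's top, 100 mm above the bench. Not to be touched.
- bay: Charging bay of low aluminium bars screwed to the bench, no floor, open to its -x. Origin: the point on the bench where the pack's origin is when home, the pack then turned as the bay is. Side guides 20 mm high: 140 mm apart from x = 12 to 50 mm, flaring to about 185 mm apart at x = -12 mm; the pack's near end stays outside them.
- bay_stop (a point): Middle of the foot of the face of the bay's back stop, a bar 26 mm high and 150 mm wide, square to the bay's x, 50 mm in front of the bay's origin; the pack's +x face meets it when home.
- start_top (a point): Centre of the top of the charger's start button, round, grey plastic, 32 mm across, in a black housing on the grey charger block (90 x 62 mm, 66 mm high, fixed on the bay's +y side, centred at bay x = 10, y = 138 mm). Press straight down.
- start (a joint): Travel of the start button: 0 up, 0.007 m fully down; springs back by itself; about 5 N presses it fully down.
- weight: Bystander: knobbed steel weight, 42 mm across, 60 mm high. Origin at its foot.
- glassplate: Bystander: flat green glass plate, 90 x 60 x 12 mm. Origin under its centre.
- jar: Bystander: small jar, 52 mm across, 70 mm high. Origin at its foot.
- meter: Bystander: hand-held meter lying flat, 60 x 120 x 24 mm. Origin under its centre.
- mug: Bystander: white mug, 76 mm across plus handle, 88 mm high. Origin at its foot.
- driver: Bystander: screwdriver lying flat along its own x.
- chuck: Bystander: brass-coloured drill chuck standing on end, 38 mm across, 62 mm high. Origin at its foot.
Not all that is in view belongs to the job. What is meant by the pack is not blue, and is the smaller of those in its own colour.

How it is judged:
By the outcome, as a careful person would: the job done as asked, in the order asked, and still so for the second after the job is handed in, with the robot touching nothing.
It also fails if it takes over 64 s, if anything falls off the work surface, if the arm or the gripper's body presses on something with over 40 N, if the wrist force passes 120 N, or if a joint passes its speed limit or range.

## Working session

There is one attempt and no reset: what is moved stays moved. The work goes in short steps, Python scripts to look and compute and a tool call to move; the robot and the scene stay as the last step left them, time stands still between calls to the robot, and variables do not carry over. Pictures are saved under pics/ and viewed, about 8 in all and at most 12, crops included, and the job is handed in when it is done.

Besides the shell and the picture viewer there is one more tool, called after "Call:" in YAML: its name, and indented under it one key for each argument. arm_command: Moves the arm, as the interface text tells. Its arguments: {"type":"object","properties":{"moves":{"type":"array","items":{"type":"array"}},"newtons":{"type":"number"}},"required":["moves"]}

```bash
mkdir -p pics; python3 - <<'E'
from bench import manip
import cv2,numpy as np
for n in ["scene","top"]:
    im=manip.capture(n); cv2.imwrite(f"pics/{n}0.png",im[...,::-1])
    ci=manip.camera_info(n); print(n,np.round(ci["K"],1).tolist(),np.round(ci["camera_from_world"],3).tolist())
    for t in ["pack","bay","handle","start_top","weight","jar","mug","chuck","meter","glassplate","driver"]:
        print(t,[(round(d["p"],2),d["bbox"]) for d in manip.trace(n,t)][:4])
print(manip.sense())
a=cv2.imread("pics/scene0.png");b=cv2.imread("pics/top0.png")
E
```

```text
scene [[386.2, 0.0, 256.1], [0.0, 386.2, 190.2], [0.0, 0.0, 1.0]] [[0.881, 0.473, 0.009, -0.491], [0.413, -0.76, -0.501, -0.224], [-0.23, 0.445, -0.866, 1.493], [0.0, 0.0, 0.0, 1.0]]
pack [(0.97, [217.0, 160.4, 261.1, 215.7]), (0.84, [156.6, 196.3, 204.3, 257.4]), (0.64, [237.1, 169.0, 243.2, 188.0]), (0.56, [211.3, 84.1, 266.5, 147.8])]
bay [(0.84, [271.5, 159.0, 309.0, 236.9])]
handle [(0.68, [165.8, 203.3, 189.0, 233.7]), (0.65, [230.2, 80.7, 246.0, 118.4]), (0.64, [233.3, 167.1, 244.5, 193.8]), (0.18, [246.4, 257.8, 255.8, 276.0])]
start_top [(0.61, [291.1, 163.2, 303.6, 170.4])]
weight [(0.44, [256.9, 155.4, 266.7, 165.8])]
jar [(0.73, [273.5, 243.2, 292.1, 266.5])]
mug [(0.84, [278.3, 64.9, 296.4, 99.0])]
chuck [(0.48, [247.0, 259.9, 256.2, 277.0])]
meter [(0.19, [272.2, 160.9, 307.2, 235.5])]
glassplate [(0.83, [218.9, 232.7, 250.8, 257.1])]
driver [(0.92, [121.0, 283.6, 167.8, 330.2])]
top [[390.8, 0.0, 259.4], [0.0, 390.8, 191.2], [0.0, 0.0, 1.0]] [[0.015, -1.0, -0.009, -0.022], [-0.995, -0.014, -0.098, 0.564], [0.098, 0.011, -0.995, 1.5], [0.0, 0.0, 0.0, 1.0]]
pack [(0.95, 
[... 551 characters left out ...]
])]
driver [(0.61, [378.2, 198.8, 393.1, 246.3])]
{'t': 1.2, 'qpos': array([ 1.04661634e+00,  3.12878610e-01,  1.49769192e+00,  4.76221899e-06,
        1.33101082e+00, -2.23432740e-01]), 'qd': array([-0.00144723, -0.00057988, -0.00023116,  0.00011565, -0.000122  ,
       -0.00067907]), 'joint_torque': array([-1.35583003e-03, -4.02117455e+01, -2.52422136e+01,  6.94745639e-02,
        3.19447217e-02, -1.18369570e-05]), 'eef_pos': array([0.15555272, 0.50143235, 0.23873417]), 'eef_rot': array([ 0.69912708,  0.10593465,  0.69912721, -0.10592601]), 'force': array([ 0.39119515, -1.10136961, -0.20494789]), 'moment': array([-0.01380823, -0.01915191,  0.04623333]), 'gripper_width': 0.9977198512239109}
```

View pics/top0.png

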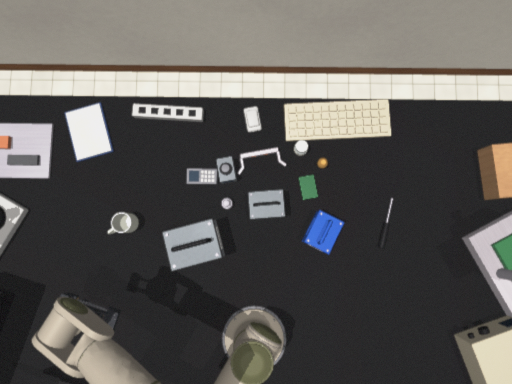

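View pics/scene0.png

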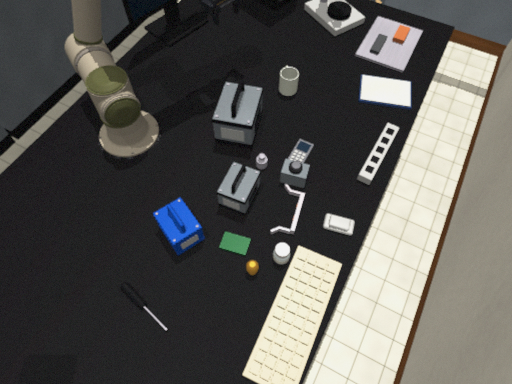

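Candidates for the pack in the top view: small grey box (267,204), large grey box (192,245) and blue box (323,232). The small grey one at (267,204) fits: it isn't blue and it is the smaller of the two grey boxes. It also stands in front of the bay at (262,158). The charger is at (226,168). I'll confirm with an enlarged crop.

```bash
cat > h.py <<'E'
from bench import manip
import cv2,numpy as np
def toworld(ci,uv,z):
    K=np.array(ci["K"]);T=np.array(ci["camera_from_world"]);R=T[:3,:3]
    c=-R.T@T[:3,3]; d=R.T@np.linalg.solve(K,[uv[0],uv[1],1.]); return c+d*(z-c[2])/d[2]
def proj(ci,p):
    q=np.array(ci["camera_from_world"])@np.r_[p,1.];q=np.array(ci["K"])@q[:3];return q[:2]/q[2]
E
python3 - <<'E'
from h import *
ci=manip.camera_info("top")
a=cv2.imread("pics/top0.png")[135:235,185:305]
cv2.imwrite("pics/crop.png",cv2.resize(a,None,fx=6,fy=6,interpolation=cv2.INTER_CUBIC))
for n,uv,z in [("pack",(267,204),.1),("stop",(261,155),.026),("btn",(226,169),.075),("charger",(226,168),.066),("weight",(227,203),.05),("bigpack",(192,245),.1)]:
    print(n,toworld(ci,uv,z).round(3))
E
```

```text
pack [ 0.51  -0.044  0.1  ]
stop [ 0.709 -0.018  0.026]
btn [0.643 0.114 0.075]
charger [0.649 0.115 0.066]
weight [0.515 0.11  0.05 ]
bigpack [0.355 0.23  0.1  ]
```

View pics/crop.png

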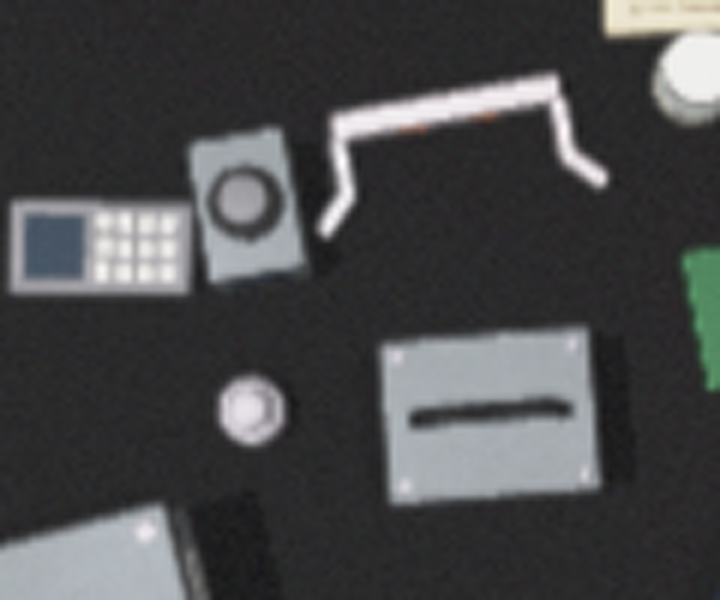

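```bash
python3 - <<'E'
from h import *
ci=manip.camera_info("top")
f=lambda u,v,z:toworld(ci,((u+.5)/6-.5+185,(v+.5)/6-.5+135),z)[:2]
def yaw(v): return np.arctan2(v[1],v[0])
P=np.array([f(*p,.1) for p in [(380,343),(587,327),(603,488),(390,503)]])
print(P.round(3).tolist(),P.mean(0).round(4))
print("yaw",yaw(P[0]-P[3]),yaw(P[1]-P[2]),yaw(P[0]-P[1])-np.pi/2,yaw(P[3]-P[2])-np.pi/2, [np.linalg.norm(P[i]-P[i-1]).round(3) for i in range(4)])
S=np.array([f(*p,.026) for p in [(332,116),(556,75),(560,97),(335,137)]]);print("stop",S.round(3).tolist())
y=yaw(S[3]-S[2])-np.pi/2;m=(S[2]+S[3])/2;print(y,yaw(S[0]-S[1])-np.pi/2,m,np.linalg.norm(S[3]-S[2]))
C=np.array([f(*p,.066) for p in [(190,145),(280,128),(305,268),(208,280)]]);c=C.mean(0)
print("charger",c,yaw(C[0]-C[3])-0,yaw(C[1]-C[2]),"btn",f(245,200,.075))
for yy in (y,yaw(C[1]-C[2])):
  R=np.array([[np.cos(yy),-np.sin(yy)],[np.sin(yy),np.cos(yy)]])
  print("origin from stop",m-R@[.05,0],"from charger",c-R@[.01,.138])
T=np.array(ci["camera_from_world"]);print(-T[:3,:3].T@T[:3,3])
E
```

```text
[[0.555, 0.028], [0.567, -0.1], [0.467, -0.111], [0.456, 0.02]] [ 0.5112 -0.0409]
yaw 0.07976334854721623 0.10747256583948542 0.09133624693404352 0.08462651218932482 [np.float64(0.099), np.float64(0.129), np.float64(0.1), np.float64(0.132)]
stop [[0.712, 0.065], [0.741, -0.082], [0.727, -0.085], [0.698, 0.063]]
0.19139364117408197 0.196639940756824 [ 0.71222892 -0.01100183] 0.15047599715303586
charger [0.64565736 0.11663363] 0.15636466304736332 0.1960076620739529 btn [0.64748803 0.11627557]
origin from stop [ 0.66314192 -0.02051319] from charger [ 0.66209132 -0.02074877]
origin from stop [ 0.66318633 -0.02073958] from charger [ 0.66272503 -0.02067148]
[ 0.41476277 -0.03049074  1.54761144]
```

```bash
cat >> h.py <<'E'
from scipy.spatial.transform import Rotation as Ro
def cur():
    s=manip.sense();q=s["eef_rot"];return s,np.array(s["eef_pos"]),Ro.from_quat([q[1],q[2],q[3],q[0]])
def target(yaw,tilt,flip=1):
    x=np.array([np.sin(tilt),0,-np.cos(tilt)]);y=np.array([0,flip,0.])
    return Ro.from_euler("z",yaw)*Ro.from_matrix(np.c_[x,y,np.cross(x,y)])
def plan(p,yaw,tilt,flip=1):
    s,c,R=cur();r=(target(yaw,tilt,flip)*R.inv()).as_rotvec();d=np.array(p)-c
    print("pos",c.round(4),"shift",d.round(4),"turn",r.round(4),"ang",np.linalg.norm(r).round(3),"F",s["force"].round(1),"t",round(s["t"],2))
E
python3 - <<'E'
from h import *
print(cur()[2].as_matrix().round(3),manip.sense()["qpos"].round(2))
for fl in(1,-1): plan((.41,-.05,.24),.09,.7,fl); plan((.41,-.05,.24),.09,0,fl)
E
```

```text
[[ 0.     0.296  0.955]
 [ 0.     0.955 -0.296]
 [-1.     0.    -0.   ]] [ 1.05  0.31  1.5   0.    1.33 -0.22]
pos [0.1556 0.5014 0.2387] shift [ 0.2544 -0.5514  0.0013] turn [-0.0741 -0.7004  0.3746] ang 0.798 F [ 0.4 -1.1 -0.2] t 1.2
pos [0.1556 0.5014 0.2387] shift [ 0.2544 -0.5514  0.0013] turn [-0.     -0.      0.3907] ang 0.391 F [ 0.4 -1.1 -0.2] t 1.2
pos [0.1556 0.5014 0.2387] shift [ 0.2544 -0.5514  0.0013] turn [ 0.9623 -0.1018 -2.6006] ang 2.775 F [ 0.4 -1.1 -0.2] t 1.2
pos [0.1556 0.5014 0.2387] shift [ 0.2544 -0.5514  0.0013] turn [-0.      0.     -2.7508] ang 2.751 F [ 0.4 -1.1 -0.2] t 1.2
```

Call:
arm_command:
  moves:
    - [[0.02,-0.03,0.02],[0,0,0],-1]
    - [[0.03,-0.045,0.02],[0,0,0.05],-1]
    - [[0.03,-0.045,0],[0,0,0.05],-1]
    - [[0.03,-0.05,0],[0,0,0.05],-1]
    - [[0.03,-0.05,0],[0,0,0.05],-1]
    - [[0.03,-0.05,0],[0,0,0.05],-1]
    - [[0.02,-0.05,0],[0,0,0.05],-1]
    - [[0.02,-0.05,0],[0,0,0.05],-1]
    - [[0.02,-0.05,0],[0,0,0.04],-1]
    - [[0.02,-0.05,0],[0,0,0],-1]

```text
t: 2.45
eef_pos: [0.4097, 0.0178, 0.2808]
eef_rot: [0.708, -0.038, 0.704, 0.039]
force: [1.3, 0.3, 0.1]
gripper_width: 1.001
```

```bash
python3 - <<'E'
from h import *
plan((.41,-.05,.24),.09,.7); plan((.41,-.05,.24),.09,0); print(manip.sense()["qpos"].round(2))
E
```

```text
pos [0.4097 0.0178 0.2808] shift [ 0.0003 -0.0678 -0.0408] turn [ 0.0685 -0.6908 -0.018 ] ang 0.694 F [1.3 0.3 0.1] t 2.45
pos [0.4097 0.0178 0.2808] shift [ 0.0003 -0.0678 -0.0408] turn [-0.001   0.0058 -0.0186] ang 0.02 F [1.3 0.3 0.1] t 2.45
[-0.25  0.02  1.74  0.    1.38 -1.93]
```

Call:
arm_command:
  moves:
    - [[-0.005,-0.013,0],[0.014,-0.14,-0.004],-1]
    - [[-0.005,-0.013,0],[0.014,-0.14,-0.004],-1]
    - [[-0.005,-0.013,0],[0.014,-0.14,-0.004],-1]
    - [[-0.005,-0.013,0],[0.014,-0.14,-0.004],-1]
    - [[0,-0.013,0],[0.014,-0.13,-0.004],-1]

```text
t: 3.08
eef_pos: [0.3912, -0.052, 0.2812]
eef_rot: [0.91, -0.018, 0.412, 0.037]
force: [1.0, 0.6, 0.3]
gripper_width: 1.0
```

```bash
python3 - <<'E'
from h import *
plan((.40,-.05,.1),.09,.7); print(manip.sense()["qpos"].round(2))
im=manip.capture("wrist");cv2.imwrite("pics/w1.png",im[...,::-1])
E
```

```text
pos [ 0.3912 -0.052   0.2812] shift [ 0.0088  0.002  -0.1812] turn [0.0001 0.0208 0.0072] ang 0.022 F [1.  0.6 0.3] t 3.08
[-0.79 -0.39  2.22  0.69  0.92 -2.76]
```

View pics/w1.png

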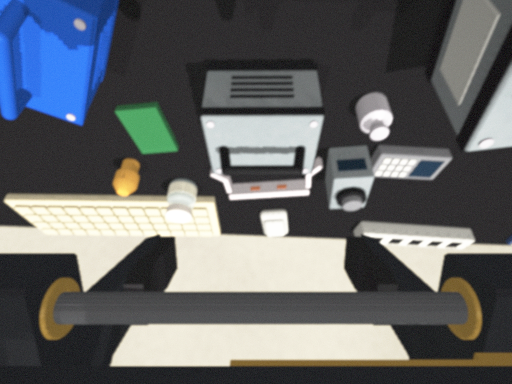

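```bash
python3 - <<'E'
from h import *
s,c,R=cur();T=np.array(manip.camera_info("wrist")["camera_from_world"]);p=-T[:3,:3].T@T[:3,3]
print("cam in tool",R.inv().apply(p-c).round(3),"view dir tool",R.inv().apply(T[2,:3]).round(2))
print("tool x in world",R.apply([1,0,0]).round(3),"half turn rv",(R.apply([1,0,0])*np.pi).round(3))
E
```

```text
cam in tool [-0.146  0.001 -0.071] view dir tool [ 0.96 -0.    0.28]
tool x in world [ 0.661  0.052 -0.749] half turn rv [ 2.076  0.165 -2.353]
```

Call:
arm_command:
  moves:
    - [[0,0,0],[0.12,0.01,-0.138],-1]
    - [[0,0,0],[0.12,0.01,-0.138],-1]
    - [[0,0,0],[0.12,0.01,-0.138],-1]
    - [[0,0,0],[0.12,0.01,-0.138],-1]
    - [[0,0,0],[0.12,0.01,-0.138],-1]
    - [[0,0,0],[0.12,0.01,-0.138],-1]
    - [[0,0,0],[0.12,0.01,-0.138],-1]
    - [[0,0,0],[0.12,0.01,-0.138],-1]
    - [[0,0,0],[0.12,0.01,-0.138],-1]
    - [[0,0,0],[0.12,0.01,-0.138],-1]

```text
t: 4.38
eef_pos: [0.3901, -0.0517, 0.2811]
eef_rot: [0.548, 0.721, 0.283, -0.316]
force: [0.4, 0.3, -0.0]
gripper_width: 1.0
```

```bash
python3 - <<'E'
from h import *
plan((.40,-.05,.1),.09,.7,-1); print(manip.sense()["qpos"].round(2))
E
```

```text
pos [ 0.3901 -0.0517  0.2811] shift [ 0.0099  0.0017 -0.1811] turn [ 0.8042  0.0747 -0.9666] ang 1.26 F [ 0.4  0.3 -0. ] t 4.38
[-0.79 -0.38  2.21  0.66  0.94 -0.86]
```

Call:
arm_command:
  moves:
    - [[0,0,0],[0.115,0.011,-0.138],-1]
    - [[0,0,0],[0.115,0.011,-0.138],-1]
    - [[0,0,0],[0.115,0.011,-0.138],-1]
    - [[0,0,0],[0.115,0.011,-0.138],-1]
    - [[0,0,-0.03],[0.115,0.011,-0.138],-1]
    - [[0.005,0.001,-0.04],[0.115,0.011,-0.138],-1]
    - [[0.005,0.001,-0.04],[0.115,0.011,-0.138],-1]
    - [[0,0,-0.03],[0,0,0],-1]

```text
t: 5.38
eef_pos: [0.4017, -0.048, 0.1406]
eef_rot: [-0.001, 0.904, 0.036, -0.427]
force: [0.5, -0.4, -0.8]
gripper_width: 0.999
```

```bash
python3 - <<'E'
from h import *
plan((.42,-.05,.016),.09,.7,-1); print(manip.sense()["qpos"].round(2))
im=manip.capture("wrist");cv2.imwrite("pics/w2.png",im[...,::-1])
E
```

```text
pos [ 0.4017 -0.048   0.1406] shift [ 0.0183 -0.002  -0.1246] turn [-0.0305 -0.0135  0.026 ] ang 0.042 F [ 0.5 -0.4 -0.8] t 5.38
[-0.73 -0.07  2.42  1.09  0.56 -0.1 ]
```

View pics/w2.png

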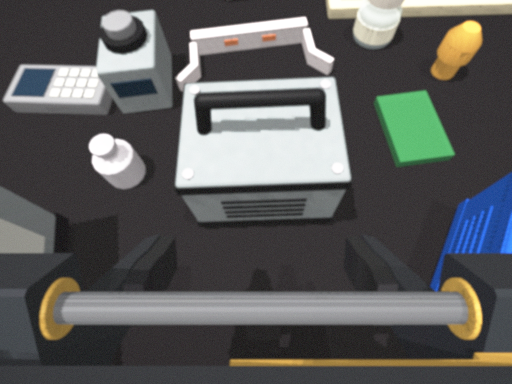

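Call:
arm_command:
  moves:
    - [[0.003,0,-0.025],[-0.015,-0.007,0.013],-1]
    - [[0.003,0,-0.03],[-0.015,-0.007,0.013],-1]
    - [[0.003,0,-0.025],[0,0,0],-1]
    - [[0.003,0,-0.02],[0,0,0],-1]
    - [[0,0,-0.015],[0,0,0],-1]
    - [[0,0,-0.005],[0,0,0],-1]

```text
t: 6.18
eef_pos: [0.4192, -0.0452, 0.0229]
eef_rot: [0.018, 0.907, 0.048, -0.418]
force: [-0.8, -0.2, 0.1]
gripper_width: 0.999
```

```bash
python3 - <<'E'
from h import *
plan((.44,-.048,.016),.09,.7,-1); print(manip.sense()["qpos"].round(2))
E
```

```text
pos [ 0.4192 -0.0452  0.0229] shift [ 0.0208 -0.0028 -0.0069] turn [-0.0085  0.0065 -0.0131] ang 0.017 F [-0.8 -0.2  0.1] t 6.17
[-0.69  0.4   2.47  2.03  0.55 -1.19]
```

Call:
arm_command:
  moves:
    - [[0.012,0.001,-0.003],[-0.008,0.006,-0.013],-1]
    - [[0.01,0.001,-0.002],[0,0,0],-1]
    - [[0.006,0,0],[0,0,0],-1]
    - [[0.006,0,0],[0,0,0],-1]
    - [[0.006,0.001,0],[0,0,0],-1]
    - [[0.006,0.001,0],[0,0,0.005],-1]

```text
t: 6.92
eef_pos: [0.464, -0.04, 0.0176]
eef_rot: [0.018, 0.904, 0.043, -0.425]
force: [-20.9, -4.3, 10.9]
gripper_width: 0.997
```

```bash
python3 - <<'E'
from h import *
plan((.607,-.030,.02),.193,.7,-1); print(manip.sense()["qpos"].round(2))
E
```

```text
pos [ 0.464  -0.04    0.0176] shift [0.143  0.01   0.0024] turn [-0.0024 -0.0081  0.0991] ang 0.099 F [-20.9  -4.3  10.9] t 6.92
[-0.56  0.45  2.35  2.08  0.46 -1.09]
```

Call:
arm_command:
  moves:
    - [[0.009,0,0],[0,0,0.01],-1]
    - [[0.009,0,0],[0,0,0.01],-1]
    - [[0.009,0,0],[0,0,0.01],-1]
    - [[0.009,0,0],[0,0,0.01],-1]
    - [[0.009,0,0],[0,0,0.01],-1]
    - [[0.009,0.001,0],[0,0,0.01],-1]
    - [[0.009,0.001,0],[0,0,0.01],-1]

```text
t: 7.8
eef_pos: [0.5112, -0.0361, 0.0107]
eef_rot: [0.031, 0.894, 0.071, -0.442]
force: [-20.9, -3.9, 10.1]
gripper_width: 0.999
```

```bash
python3 - <<'E'
from h import *
plan((.607,-.030,.02),.193,.7,-1); print(manip.sense()["moment"].round(2))
im=manip.capture("top")[135:235,185:305];cv2.imwrite("pics/c3.png",cv2.resize(im,None,fx=6,fy=6,interpolation=cv2.INTER_CUBIC)[...,::-1])
E
```

```text
pos [ 0.5112 -0.0361  0.0107] shift [0.0958 0.0061 0.0093] turn [-0.0003 -0.048   0.0376] ang 0.061 F [-20.9  -3.9  10.1] t 7.8
[-0.52  1.9  -0.23]
```

View pics/c3.png

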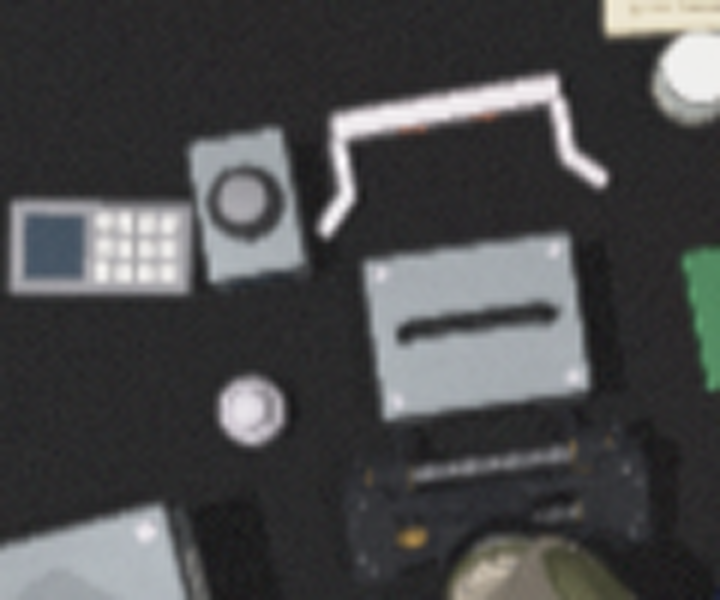

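```bash
cat >> h.py <<'E'
def packpose(cr):
    ci=manip.camera_info("top")
    P=np.array([toworld(ci,((u+.5)/6-.5+185,(v+.5)/6-.5+135),.1)[:2] for u,v in cr]);c=P.mean(0)
    a=(P[0]-P[3])+(P[1]-P[2]);b=(P[0]-P[1])+(P[3]-P[2])
    y=np.arctan2(a[1]-b[0],a[0]+b[1]);e=c-np.array([.6629,-.0207]);C,S=np.cos(.193),np.sin(.193)
    print("pack",c.round(4),"yaw",y.round(3),"in bay",np.round([C*e[0]+S*e[1],-S*e[0]+C*e[1],y-.193],4))
E
python3 -c "
from h import *
packpose([(365,262),(570,235),(590,388),(385,418)])"
```

```text
pack [ 0.5667 -0.0325] yaw 0.148 in bay [-0.0966  0.0069 -0.0451]
```

Call:
arm_command:
  moves:
    - [[0.009,0.001,0.003],[0,-0.01,0.006],-1]
    - [[0.009,0.001,0.002],[0,-0.005,0.006],-1]
    - [[0.009,0.001,0.002],[0,-0.005,0.006],-1]
    - [[0.009,0.001,0.002],[0,-0.005,0.006],-1]
    - [[0.009,0.001,0.002],[0,-0.005,0.005],-1]
    - [[0.009,0.001,0.002],[0,-0.005,0.005],-1]
    - [[0.009,0.001,0.001],[0,0,0.005],-1]
    - [[0.009,0.001,0.001],[0,0,0.005],-1]

```text
t: 8.85
eef_pos: [0.5674, -0.0278, 0.013]
eef_rot: [0.04, 0.89, 0.087, -0.446]
force: [-40.9, -16.8, 2.2]
gripper_width: 0.996
```

```bash
python3 - <<'E'
from h import *
plan((.607,-.030,.02),.193,.7,-1); print(manip.sense()["moment"].round(2))
im=manip.capture("top")[135:235,185:305];cv2.imwrite("pics/c4.png",cv2.resize(im,None,fx=6,fy=6,interpolation=cv2.INTER_CUBIC)[...,::-1])
E
```

```text
pos [ 0.5674 -0.0278  0.013 ] shift [ 0.0396 -0.0022  0.007 ] turn [ 0.0052 -0.0585  0.0009] ang 0.059 F [-40.9 -16.8   2.2] t 8.85
[-1.99  5.34 -0.21]
```

View pics/c4.png

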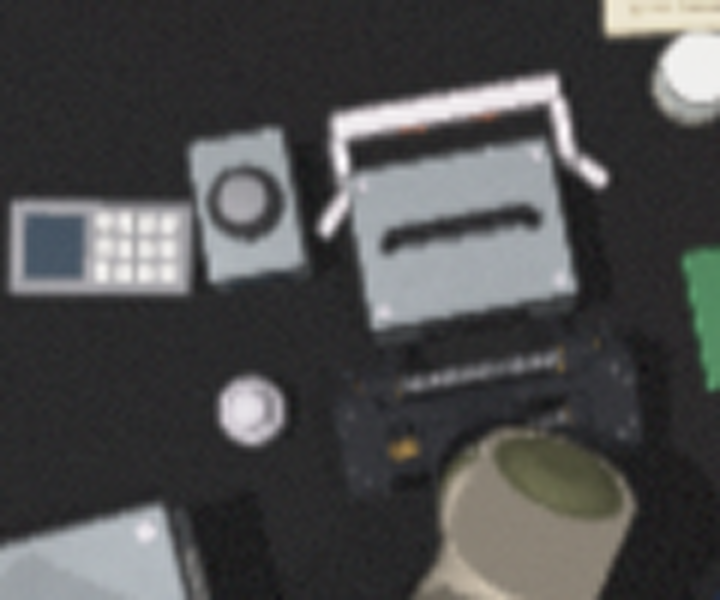

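```bash
python3 -c "
from h import *
packpose([(348,172),(548,139),(577,293),(373,328)])"
```

```text
pack [ 0.6247 -0.0217] yaw 0.183 in bay [-0.0377  0.0063 -0.0098]
```

Call:
arm_command:
  moves:
    - [[0.008,-0.002,0.001],[0,0,0],-1]
    - [[0.008,-0.001,0.001],[0,0,0.004],-1]
    - [[0.008,-0.001,0.001],[0,-0.005,0.004],-1]
    - [[0.008,0,0.001],[0,-0.005,0.002],-1]

```text
t: 9.4
eef_pos: [0.5869, -0.0294, 0.0096]
eef_rot: [0.042, 0.885, 0.093, -0.453]
force: [-19.6, -2.8, 8.4]
gripper_width: 1.001
```

```bash
python3 - <<'E'
from h import *
plan((.607,-.030,.02),.193,.7,-1); print(manip.sense()["moment"].round(2))
E
```

```text
pos [ 0.5869 -0.0294  0.0096] shift [ 0.0201 -0.0006  0.0104] turn [ 0.0052 -0.0751 -0.0124] ang 0.076 F [-19.6  -2.8   8.4] t 9.4
[-0.16  2.13  0.29]
```

Call:
arm_command:
  moves:
    - [[0.007,0,0.004],[0,-0.01,-0.002],-1]
    - [[0.007,0.001,0.004],[0,-0.01,-0.002],-1]
    - [[0.007,0.001,0.003],[0,-0.005,-0.002],-1]
    - [[0.006,0.001,0.003],[0,0,0],-1]

```text
t: 9.9
eef_pos: [0.606, -0.0253, 0.0172]
eef_rot: [0.041, 0.887, 0.09, -0.451]
force: [-10.7, -2.3, -1.7]
gripper_width: 1.001
```

```bash
python3 - <<'E'
from h import *
plan((.607,-.030,.02),.193,.7,-1); print(manip.sense()["moment"].round(2))
E
```

```text
pos [ 0.606  -0.0253  0.0172] shift [ 0.001  -0.0047  0.0028] turn [ 0.0042 -0.0689 -0.0056] ang 0.069 F [-10.7  -2.3  -1.7] t 9.9
[-0.45  2.   -0.1 ]
```

Nearly home. I'll keep pushing gently until the force rises against the stop.

Call:
arm_command:
  moves:
    - [[0.006,0,0],[0,0,0],-1]
    - [[0.007,0.001,0],[0,0,0],-1]
    - [[0.007,0.001,0],[0,0,0],-1]

```text
t: 10.28
eef_pos: [0.6078, -0.0239, 0.0059]
eef_rot: [0.039, 0.879, 0.089, -0.467]
force: [-81.8, -19.8, 46.9]
gripper_width: 0.998
```

```bash
python3 - <<'E'
from h import *
plan((.607,-.030,.02),.193,.7,-1); print(manip.sense()["moment"].round(2))
im=manip.capture("top")[135:235,185:305];cv2.imwrite("pics/c5.png",cv2.resize(im,None,fx=6,fy=6,interpolation=cv2.INTER_CUBIC)[...,::-1])
E
```

```text
pos [ 0.6078 -0.0239  0.0059] shift [-0.0008 -0.0061  0.0141] turn [ 0.0069 -0.1046 -0.0016] ang 0.105 F [-81.8 -19.8  46.9] t 10.28
[-1.87  6.48  0.06]
```

View pics/c5.png

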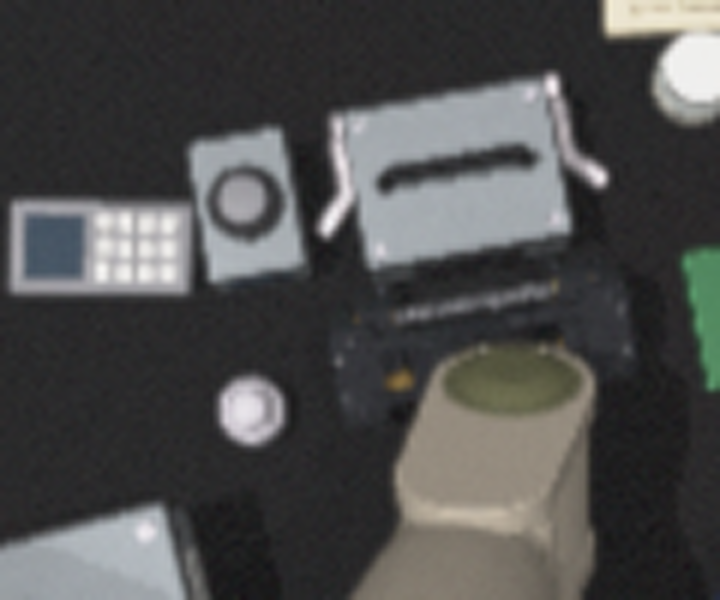

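The force has risen to 82 N, so the pack is against the stop; in the picture it sits square between the guides with its top corners at (345,112), (550,77), (571,233), (370,268). I'll back off now.

Call:
arm_command:
  moves:
    - [[-0.006,-0.001,0.003],[0,0,0],-1]
    - [[-0.015,-0.003,0.003],[0,0,0],-1]
    - [[-0.03,-0.006,0],[0,0,0],-1]
    - [[-0.04,-0.008,0.01],[0,0,0],-1]
    - [[-0.03,-0.005,0.04],[0,0,0],-1]
    - [[-0.01,0,0.05],[0,0,0],-1]
    - [[0,0,0.05],[0,0,0],-1]
    - [[0,0,0.05],[0,0,0],-1]
    - [[0,0,0.05],[0,0,0],-1]

```text
t: 11.45
eef_pos: [0.4694, -0.0481, 0.2638]
eef_rot: [0.038, 0.877, 0.086, -0.471]
force: [0.8, -0.5, 0.1]
gripper_width: 1.001
```

```bash
python3 - <<'E'
from h import *
packpose([(345,112),(550,77),(571,233),(370,268)])
plan((.56,.10,.26),.193,0,-1)
for y in (.193+np.pi/2,.193-np.pi/2): plan((.56,.10,.26),y,0,-1)
print(manip.sense()["qpos"].round(2))
im=manip.capture("wrist");cv2.imwrite("pics/w6.png",im[...,::-1])
E
```

```text
pack [ 0.6628 -0.0196] yaw 0.174 in bay [ 0.0002  0.0011 -0.0188]
pos [ 0.4694 -0.0481  0.2638] shift [ 0.0906  0.1481 -0.0038] turn [-0.1247  0.5728  0.0094] ang 0.586 F [ 0.8 -0.5  0.1] t 11.45
pos [ 0.4694 -0.0481  0.2638] shift [ 0.0906  0.1481 -0.0038] turn [-0.5471  0.3515  1.5309] ang 1.663 F [ 0.8 -0.5  0.1] t 11.45
pos [ 0.4694 -0.0481  0.2638] shift [ 0.0906  0.1481 -0.0038] turn [ 0.3506  0.5457 -1.5122] ang 1.645 F [ 0.8 -0.5  0.1] t 11.45
[-0.57 -0.09  2.    0.53  0.87  0.54]
```

View pics/w6.png

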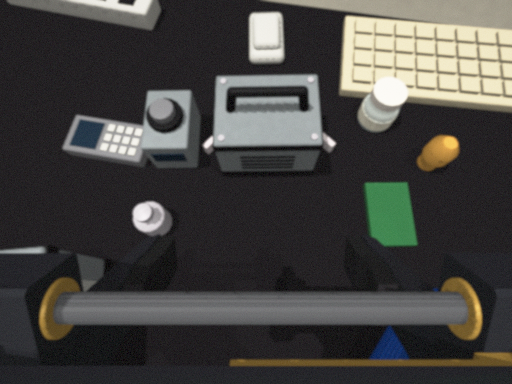

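Call:
arm_command:
  moves:
    - [[0,0.015,0],[-0.061,0.039,0.17],-1]
    - [[0.01,0.015,0],[-0.061,0.039,0.17],-1]
    - [[0.01,0.015,0],[-0.061,0.039,0.17],-1]
    - [[0.01,0.015,0],[-0.061,0.039,0.17],-1]
    - [[0.01,0.02,0],[-0.061,0.039,0.17],-1]
    - [[0.01,0.02,0],[-0.061,0.039,0.17],-1]
    - [[0.015,0.02,0],[-0.061,0.039,0.17],-1]
    - [[0.015,0.02,0],[-0.061,0.039,0.17],-1]
    - [[0.015,0.015,0],[-0.061,0.039,0.17],-1]
    - [[0,0,0],[0,0,0],-1]

```text
t: 12.75
eef_pos: [0.5685, 0.1086, 0.2719]
eef_rot: [0.556, 0.441, 0.549, -0.441]
force: [0.2, -0.1, 0.4]
gripper_width: 1.002
```

```bash
python3 - <<'E'
from h import *
plan((.596,.106,.20),.193+np.pi/2,0,-1); print(manip.sense()["qpos"].round(2))
im=manip.capture("wrist");cv2.imwrite("pics/w7.png",im[...,::-1])
np.save("w7.npy",manip.camera_info("wrist"),allow_pickle=True)
for t in("start_top","handle","pack"):print(t,[(round(d["p"],2),d["bbox"]) for d in manip.trace("wrist",t)][:3])
E
```

```text
pos [0.5685 0.1086 0.2719] shift [ 0.0275 -0.0026 -0.0719] turn [ 0.0066  0.0068 -0.031 ] ang 0.032 F [ 0.2 -0.1  0.4] t 12.75
[-0.01  0.41  1.27 -0.01  1.45 -0.23]
start_top [(0.77, [314.0, 170.0, 345.3, 202.5])]
handle [(0.86, [0.0, 1.3, 59.6, 90.7]), (0.66, [306.2, 260.5, 326.9, 350.3])]
pack [(0.91, [1.6, 0.9, 180.7, 120.7]), (0.76, [107.3, 333.4, 167.0, 366.8]), (0.66, [267.1, 219.8, 353.3, 347.8])]
```

View pics/w7.png

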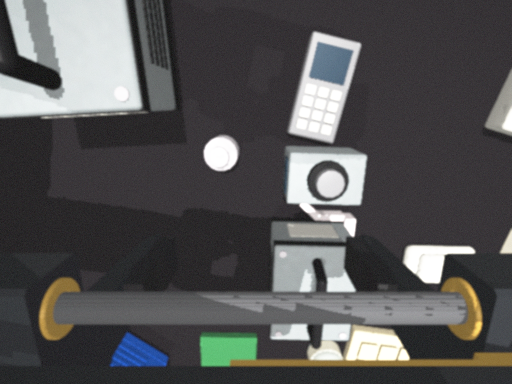

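```bash
python3 - <<'E'
from h import *
cw=np.load("w7.npy",allow_pickle=True).item();ct=manip.camera_info("top")
f=lambda u,v:((u+.5)/6-.5+185,(v+.5)/6-.5+135)
P=lambda c:np.array(c["K"])@np.array(c["camera_from_world"])[:3]
for w,t in [((330,183),(242,193)),((330,184),(242,196)),((327,180),(246,203))]:
    X=cv2.triangulatePoints(P(cw),P(ct),np.array(w,float).reshape(2,1),np.array(f(*t)).reshape(2,1));print((X[:3]/X[3]).ravel().round(4))
for z in(.075,.085,.095,.105):
    a=toworld(cw,(330,183.5),z);b=toworld(ct,f(242,195),z);e=toworld(cw,(345.3,184),z);g=toworld(cw,(314,184),z)
    print(z,a.round(4),b.round(4),"dia",np.linalg.norm(e-g).round(4))
E
```

```text
[0.65   0.1172 0.0825]
[0.6478 0.1168 0.0882]
[0.6472 0.1165 0.0688]
0.075 [0.6512 0.1148 0.075 ] [0.6507 0.1183 0.075 ] dia 0.0362
0.085 [0.6483 0.1167 0.085 ] [0.6491 0.1172 0.085 ] dia 0.0352
0.095 [0.6454 0.1186 0.095 ] [0.6475 0.1162 0.095 ] dia 0.0341
0.105 [0.6425 0.1205 0.105 ] [0.6459 0.1152 0.105 ] dia 0.0331
```

Call:
arm_command:
  moves:
    - [[0.014,-0.001,-0.03],[0.003,0.003,-0.015],-1]
    - [[0.014,-0.001,-0.04],[0.003,0.003,-0.015],-1]
    - [[0,0,-0.04],[0,0,0],-1]
    - [[0,0,-0.035],[0,0,0],-1]
    - [[0,0,-0.015],[0,0,0],-1]
    - [[0,0,0],[0,0,0],-1]

```text
t: 13.7
eef_pos: [0.5952, 0.0998, 0.1128]
eef_rot: [0.544, 0.457, 0.539, -0.452]
force: [-0.9, 0.3, -0.3]
gripper_width: 0.997
```

```bash
python3 - <<'E'
from h import *
plan((.5957,.1069,.095),.193+np.pi/2,0,-1)
E
```

```text
pos [0.5952 0.0998 0.1128] shift [ 0.0005  0.0071 -0.0178] turn [-0.0013  0.0099  0.0187] ang 0.021 F [-0.9  0.3 -0.3] t 13.7
```

Call:
arm_command:
  moves:
    - [[0.0005,0.007,-0.003],[0,0.01,0.019],-1]
    - [[0,0,-0.006],[0,0,0],-1]
    - [[0,0,0],[0,0,0],-1]

```text
t: 14.08
eef_pos: [0.5971, 0.1073, 0.1065]
eef_rot: [0.547, 0.451, 0.545, -0.448]
force: [0.4, 0.8, 0.2]
gripper_width: 1.003
```

```bash
python3 - <<'E'
from h import *
plan((.5957,.1069,.085),.193+np.pi/2,0,-1)
a=manip.capture("scene")[140:200,260:340];a=cv2.resize(a,None,fx=7,fy=7,interpolation=cv2.INTER_CUBIC)
cv2.imwrite("pics/s8.png",a[...,::-1])
E
```

```text
pos [0.5971 0.1073 0.1065] shift [-0.0014 -0.0004 -0.0215] turn [-0.0013  0.0047 -0.0012] ang 0.005 F [0.4 0.8 0.2] t 14.07
```

View pics/s8.png

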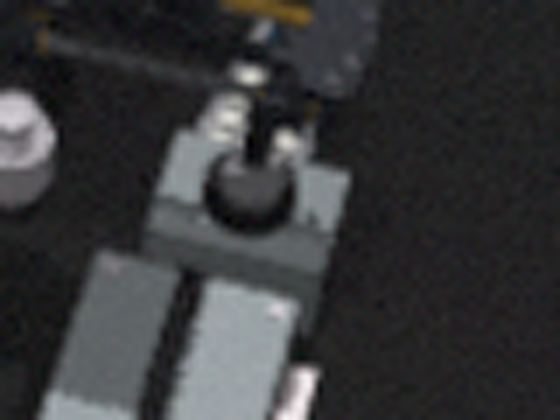

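The finger tip, at about (262,150), hangs just above the button at (250,185). I'll press in small steps.

Call:
arm_command:
  moves:
    - [[-0.001,0,-0.006],[0,0.004,0],-1]
    - [[0,0,-0.005],[0,0,0],-1]
    - [[0,0,-0.005],[0,0,0],-1]
    - [[0,0,-0.004],[0,0,0],-1]

```text
t: 14.62
eef_pos: [0.5964, 0.1073, 0.0861]
eef_rot: [0.546, 0.45, 0.546, -0.448]
force: [-1.5, -0.3, 2.8]
gripper_width: 1.001
```

Call:
arm_command:
  moves:
    - [[0,0,-0.003],[0,0,0],-1]
    - [[0,0,-0.003],[0,0,0],-1]

```text
t: 14.88
eef_pos: [0.5967, 0.1073, 0.0818]
eef_rot: [0.547, 0.45, 0.546, -0.448]
force: [-17.0, -0.5, 28.8]
gripper_width: 1.0
```

Call:
arm_command:
  moves:
    - [[0,0,0.001],[0,0,0],-1]

```text
t: 15.0
eef_pos: [0.5966, 0.1073, 0.0835]
eef_rot: [0.547, 0.45, 0.546, -0.448]
force: [-3.9, 0.2, 3.9]
gripper_width: 0.998
```

Call:
arm_command:
  moves:
    - [[0,0,0.002],[0,0,0],-1]

```text
t: 15.12
eef_pos: [0.5966, 0.1072, 0.0858]
eef_rot: [0.547, 0.45, 0.545, -0.448]
force: [-2.1, 0.2, 3.3]
gripper_width: 0.997
```

Call:
arm_command:
  moves:
    - [[0,0,0.002],[0,0,0],-1]

```text
t: 15.25
eef_pos: [0.5966, 0.1072, 0.0879]
eef_rot: [0.547, 0.45, 0.545, -0.448]
force: [-1.2, 0.3, 2.7]
gripper_width: 1.002
```

Call:
arm_command:
  moves:
    - [[0,0,0.002],[0,0,0],-1]

```text
t: 15.38
eef_pos: [0.5965, 0.1073, 0.0897]
eef_rot: [0.547, 0.45, 0.546, -0.448]
force: [-0.5, 1.2, -0.9]
gripper_width: 0.997
```

Call:
arm_command:
  moves:
    - [[0,0,0.002],[0,0,0],-1]

```text
t: 15.5
eef_pos: [0.5966, 0.1072, 0.0916]
eef_rot: [0.547, 0.45, 0.546, -0.448]
force: [0.0, -0.3, 0.2]
gripper_width: 1.002
```

The force profile fits: spring load from about 0.089 down to a hard stop at about 0.082 m, which is 7 mm of travel, then back to zero as the finger lifted. I'll retract and check everything.

Call:
arm_command:
  moves:
    - [[0,0,0.03],[0,0,0],-1]
    - [[0,0,0.05],[0,0,0],-1]
    - [[-0.02,0,0.05],[0,0,0],-1]
    - [[-0.04,0.03,0.04],[0,0,0],-1]
    - [[-0.05,0.05,0],[0,0,0],-1]
    - [[-0.05,0.05,0],[0,0,0],-1]
    - [[-0.04,0.04,0],[0,0,0],-1]
    - [[0,0,0],[0,0,0],-1]

```text
t: 16.5
eef_pos: [0.4025, 0.2683, 0.2637]
eef_rot: [0.546, 0.451, 0.546, -0.448]
force: [0.9, -0.3, 0.7]
gripper_width: 0.999
```

```bash
python3 - <<'E'
from h import *
im=manip.capture("top")[...,::-1];o=cv2.imread("pics/top0.png")
a=cv2.resize(im[140:200,185:305],None,fx=6,fy=6,interpolation=cv2.INTER_CUBIC)
d=cv2.absdiff(im,o).max(2);b=cv2.cvtColor(d,cv2.COLOR_GRAY2BGR)[130:260,100:400]*3
b=cv2.resize(b,(520,225));c=np.zeros((225,720,3),np.uint8);c[:,:520]=b
cv2.imwrite("pics/f9.png",np.vstack([a,c]))
print(manip.sense()["force"].round(1))
for t in ["weight","jar","mug","chuck","glassplate","driver","pack"]:
    print(t,[(round(x["p"],2),x["bbox"]) for x in manip.trace("top",t)][:3])
E
```

```text
[-0.3  0.5  0.4]
weight []
jar [(0.55, [303.4, 176.9, 321.7, 202.1]), (0.48, [294.4, 138.7, 304.8, 156.5])]
mug [(0.62, [110.4, 209.7, 136.8, 232.8]), (0.48, [242.5, 150.7, 281.3, 184.9])]
chuck [(0.74, [220.1, 167.1, 230.1, 169.1])]
glassplate [(0.75, [300.0, 175.0, 318.7, 198.9])]
driver [(0.59, [380.1, 222.6, 388.9, 246.6]), (0.19, [220.6, 163.3, 228.0, 175.1])]
pack [(0.98, [298.8, 211.1, 344.5, 255.1]), (0.86, [243.2, 149.6, 279.5, 184.8]), (0.65, [179.5, 223.1, 221.7, 265.9])]
```

View pics/f9.png

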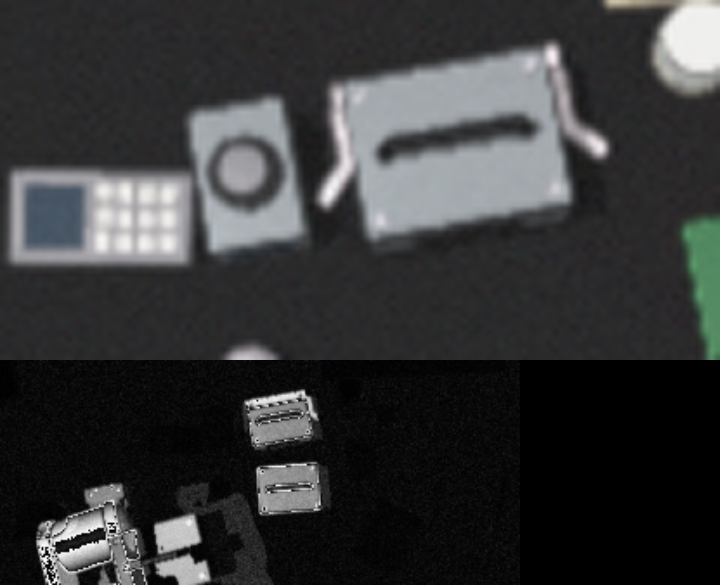

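```bash
python3 - <<'E'
from h import *
packpose([(342,111),(551,76),(571,237),(370,272)])
print(manip.finish_job())
E
```

```text
pack [ 0.6619 -0.0193] yaw 0.174 in bay [-0.0007  0.0015 -0.0192]
the job is handed in; nothing more can be done
None
```

I pushed the small grey pack home against the bay's back stop, then pressed the start button and let it come back up. The job is handed in; the last robot time I read was 16.5 s.

- **Push:** Both open fingertips pushed low on the pack's -x face, about 15–25 mm above the bench, until the force rose to about 84 N horizontally against the stop.
- **Pack position:** In the last top view the pack measures within 1 mm of home along the bay and 1.5 mm to one side. Its measured angle differs by 0.019 rad from my bay estimate. Compared directly with the stop's edge in the same view, the difference is only about 0.01 rad, so I took it as square.
- **Button:** One fingertip pressed it. The spring load began at about 0.089 m and met a hard stop at about 0.082 m, reaching 29 N. That matches the full 7 mm travel. The force returned to zero as the finger lifted.
- **Side force:** There was also about 17 N sideways at the bottom of the press. It disappeared when I released.
- **Bystanders:** Comparing the first and last top views shows nothing else on the bench moved. The arm covered the large grey box in the last view, so I couldn't check that one, though I saw no sign of contact with it.
- **Weight:** The detector missed the weight in the last picture, but the image comparison shows no change where it stands.

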